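# Nest the tapered tubs and close up the row

### The job

Nest the shallow square tub, upright, in the deep one with the grey boot: lower it in, do not drop it, and press it down gently until its rim stands about as far above the deep tub's rim as in the finished nest beside them (10 mm), and no further, for rim upon rim it wedges and jams. Leave the new nest standing squarely side by side with the finished nest, the boots touching with no gap between them. Do not shove the finished nest away or tip the tubs, and leave the mug, the teaspoon and the two jars alone.

Things in the scene. Friction and masses are not known exactly. Their poses are not given: they have to be found in the camera images.
- deep_tub: Loose deep tub, 0.22 kg: open, square, tapered, white, 60 mm high, 48 mm wide at the foot, 65 at the top, plus a rim band 69 wide and 4 high. Grey boot round its foot, 73 mm square, 20 high, its widest part: slide it by pushing low, at the boot. Origin: centre of underside, z up, x and y square to its sides. 110 to 145 mm from the finished nest, left or right of it, turned up to 0.15 rad from it.
- shallow_tub: Loose shallow tub, 0.06 to 0.09 kg: open, square, tapered, white, no boot, 44 mm high, 51 mm wide at the foot, 63 at the top, plus a rim band 67 wide and 4 high at the very top. Grip it across that band, so that the fingers stay above the deep tub. Walls and floor 3 mm; 44 mm wide inside at the floor. Origin: centre of underside, z up, x and y square to its sides. Starts beyond the finished nest.
- finished_nest: The finished nest, loose but heavy (0.9 kg): a like deep tub with boot (73 mm square) and a like shallow tub already properly nested, in one piece; lower rim at 60 mm, upper rim at 70 mm. Origin: centre of underside, z up, x and y square to its sides; the row of tubs runs roughly along its y. With boots touching, the deep tub's origin is 73 mm from this one.
- deep_rim (a point): Centre of the deep tub's mouth, level with its rim, 60 mm above its origin. The mouth is 57 mm wide inside; walls 4 mm, tapering 8 degrees a side, corners rounded; floor 4 mm thick. The walls spring outward by up to 2 mm when the shallow tub is pressed in.
- shallow_rim (a point): Centre of the shallow tub's mouth, at rim level, 44 mm above its origin. Set loosely in the deep tub, it rests with rim about 20 mm above rim (origins 35 to 37 mm apart). Pressed on its inner floor it slides deeper and stays by friction where left (rises 1 mm at most): 4 to 8 N brings rim 10 mm above rim (origins 26 mm apart), right; a little more drives rim band onto rim (20 mm), jammed.
- nest_rim (a point): centre of the upper rim of the finished nest, 70 mm above its origin
- mug: bystander: green and white mug, 78x116x101 mm, at the right, origin in its underside
- teaspoon: bystander: steel teaspoon lying flat, 132x26x9 mm, right of the tubs, long side about along the world x, origin in the middle of its underside
- salt_jar: bystander: seasoning jar with dark lid and green label, 45 mm across, 105 mm high, behind the tubs, the nearer one to the oven, origin in its underside
- pepper_jar: bystander: like seasoning jar, 44 mm across, 105 mm high, behind the tubs, the nearer one to the sink, origin in its underside

How it is judged:
At the end, for the whole second after the job is handed in: Shallow tub upright and centred in the deep tub, its rim 6 to 14 mm above the deep tub's rim; deep tub upright on the worktop beside the finished nest: boots at most 3.5 mm apart, sides parallel within 0.1 rad, faces shifted by at most 18 mm; all released and at rest (z of shallow_tub in the frame of deep_tub between 0.022 and 0.03 m and horizontal distance between shallow_tub and deep_tub below 0.006 m and angle between shallow_tub's own z axis and vertical below 0.08 rad and angle between each of deep_tub, finished_nest's own z axis and vertical below 0.05 rad and height (world z) of deep_tub below 0.005 m and (angle between the x axis of deep_tub and the x axis of finished_nest, either way round below 0.1 rad or angle between the x axis of deep_tub and the y axis of finished_nest, either way round below 0.1 rad) and ((x of deep_tub in the frame of finished_nest between 0.069 and 0.0765 m and y of deep_tub in the frame of finished_nest between -0.018 and 0.018 m) or (x of deep_tub in the frame of finished_nest between -0.0765 and -0.069 m and y of deep_tub in the frame of finished_nest between -0.018 and 0.018 m) or (y of deep_tub in the frame of finished_nest between 0.069 and 0.0765 m and x of deep_tub in the frame of finished_nest between -0.018 and 0.018 m) or (y of deep_tub in the frame of finished_nest between -0.0765 and -0.069 m and x of deep_tub in the frame of finished_nest between -0.018 and 0.018 m)) and linear speed of each of shallow_tub, deep_tub below 0.02 m/s); the robot touches nothing.
It fails at once if the shallow tub is forced down until it wedges (its rim less than 5 mm above the deep tub's rim) (z of shallow_tub in the frame of deep_tub below 0.021 m and horizontal distance between shallow_tub and deep_tub below 0.015 m).
It fails at once if the shallow tub is dropped into the deep tub (z of shallow_tub in the frame of deep_tub below 0.055 m and horizontal distance between shallow_tub and deep_tub below 0.015 m and linear speed of shallow_tub above 0.5 m/s).
It fails at once if the finished nest is shoved more than 25 mm from its place (distance of finished_nest from where it was at the start of the episode above 0.025 m).
It fails at once if the deep tub is tipped over (angle between deep_tub's own z axis and vertical above 0.5 rad).
It fails at once if the mug, the teaspoon or one of the two jars is moved more than 30 mm (distance of any of mug, teaspoon, salt_jar, pepper_jar from where it was at the start of the episode above 0.03 m).
It also fails if it takes over 66 s, if anything falls off the work surface, if the arm or the gripper's body presses on something with over 40 N, if the wrist force passes 120 N, or if a joint passes its speed limit or range.

### The arm

A 6-joint arm with a two-finger parallel gripper is mounted at the origin on a cart in front of the work surface, level with it; the furniture and walls round the work are solid. World frame = base frame: x ahead of the robot, y to its left, z up, the work surface at z = 0. Lengths are in m, angles in rad, forces in N, time in s.
With the tool pointing down it reaches from about 0.25 to 0.775 m from the base axis. Payload 4 kg.
Tool frame: the origin (TCP) lies midway between the tips of the shut fingers; the grasp point (between the pads) lies 19 mm behind it; z points along the fingers, y is the line along which they close (so a half turn about z gives the same grasp; the last joint's range is limited). The gripper opens to 94 mm and grips with 3 to 60 N. Pads are 16 mm wide; open, the fingers measure 119 mm over their backs; the gripper's body (75 mm by 177 mm) begins 78 mm behind the grasp point.
Start: joints at [1.209, 0.087, 1.371, -0, 1.684, -0.103], TCP at [0.141, 0.532, 0.206] pointing down, gripper open.
Joint ranges: [-3.1, 3.1], [-0.76, 2.03], [0.27, 2.55], [-1.08, 4.22], [0.17, 2.65], [-2.57, 2.57]. Speed limits (rad/s): [2.79, 2.79, 3.14, 3.14, 3.14, 3.14].

### API

Orientations are given as a unit quaternion [x, y, z, w].
In Python, from rig import robot gives the robot as it stands.
- The arm moves only by the shell command python3 -m pendant 'ROWS' [OPENING] [FORCE]. ROWS is JSON, a list of rows, each an object with "dp": the shift along the world's x, y, z in cm, a list of three; "angular": the turn, a rotation vector about the world's x, y, z in rad, a list of three. A call has 1 to 12 rows; each row shifts and turns the commanded pose from where the row before left it; what a row does not reach is not made up. A row lasts 1/8 s, in which the tool goes at most 62.5 mm and 10.7 degrees, less where a joint would pass 70% of its speed; a pose out of reach is approached as far as the arm can. A call with a gripper value outside its range is refused whole. OPENING is the closure in counts, from 0 (fully open) to 255 (shut), set as the call begins (- or left out, the last holds). The fingers move at their own pace and stop on an object; FORCE is the grip in N (left out, the last holds). Time passes only in rows, so rows that do not move let the fingers close. It gives the time, the measured TCP pose, the force, the opening and the grip force at its end, in the units of the state.
- robot.get_obs(): the state, without advancing time (a new reading comes with each control period).
- robot.capture(name): name is "scene" or "side" or "wrist"; returns a dict with "pixels" (480x640x3 uint8, blue, green, red), "intrinsics" (3x3 intrinsics, pixels), "k1" (the pictures are not rectified: a ray, as slopes to the right and down, at radius r is drawn at 1 + k1 r^2 times it, then the intrinsics apply), "R" (3x3) and "t" (3): a world point X has camera coordinates R X + t; the wrist camera has in their place "mount" (4x4, takes a point from camera to tool coordinates, whose origin is the TCP and whose axes are the flange's). Camera axes: x right, y down, z forward; pixel columns grow to the right and rows downward; lengths in m; the calibration is good to about 2 mm. A picture is of the moment at which its call begins: read the wrist's pose just before it. There is no depth.
- robot.close_job(): hands the job in; it is judged then, once.
The state is a dict: "time_s": time; "joint_positions": joint angles; "joint_velocities": joint speeds; "joint_torque": joint torques, N m; "position": TCP position; "tcp_rot": TCP orientation; "wrist_force": force on the tool from outside, world axes, zero at the start; "wrist_torque": the same for the moment, N m; "opening": opening from 0.0 (shut) to 1.0 (fully open); "gripper_force": force on a finger pad.
Only numpy, scipy, OpenCV 4.12 (cv2) and the standard library are available. Lean on these libraries where they do the work, as an engineer would, in place of code of your own. Each camera call takes 0.05 s, during which the arm holds its last target. There are 200 camera calls.

## Working session

There is one attempt and no reset: what is moved stays moved. The work goes in short steps, Python scripts to look and compute and a shell command to move; the robot and the scene stay as the last step left them, time stands still between calls to the robot, and variables do not carry over. Pictures are saved under pics/ and viewed, at most 12 in all, crops included, and the job is handed in when it is done.

```bash
mkdir -p pics; ls
cat > h.py <<'E'
import numpy as np, cv2
from rig import robot
def cap(n,f=None):
    o=robot.get_obs(); c=robot.capture(n)
    if 'mount' in c:
        from scipy.spatial.transform import Rotation as Ro
        T=np.eye(4);T[:3,:3]=Ro.from_quat(o['tcp_rot']).as_matrix();T[:3,3]=o['position']
        M=T@np.array(c['mount']);c['R']=M[:3,:3].T;c['t']=-M[:3,:3].T@M[:3,3]
    for k in('R','t','intrinsics'):c[k]=np.array(c[k])
    if f: cv2.imwrite(f,c['pixels'])
    return c
def pt(c,uv,z):
    "pixel(s) to world on plane z"
    uv=np.float64(uv).reshape(-1,1,2)
    n=cv2.undistortPoints(uv,c['intrinsics'],np.array([c['k1'],0,0,0,0.])).reshape(-1,2)
    d=np.c_[n,np.ones(len(n))]@c['R']; o=-c['R'].T@c['t']
    return o+d*((z-o[2])/d[:,2])[:,None]
def px(c,X):
    return cv2.projectPoints(np.float64(X).reshape(-1,1,3),cv2.Rodrigues(c['R'])[0],c['t'],c['intrinsics'],np.array([c['k1'],0,0,0,0.]))[0].reshape(-1,2)
E
python3 - <<'E'
from h import *
for n in('scene','side','wrist'):
    c=cap(n,f'pics/{n}0.png'); print(n,c['k1'],(-c['R'].T@c['t']).round(3),c['R'][2].round(2),c['intrinsics'][0,0])
print(robot.get_obs())
E
```

```text
pics
scene -0.10200280699750078 [-0.154 -0.345  0.771] [ 0.67  0.3  -0.68] 447.47041059293593
side -0.13141000513915077 [0.27  0.469 0.979] [ 0.27 -0.46 -0.85] 578.9053813292248
wrist 0.03569463528653724 [0.064 0.552 0.384] [ 0.26 -0.07 -0.96] 428.91770841772933
{'time_s': 0.15, 'joint_positions': array([ 1.20892983e+00,  8.78072522e-02,  1.37187975e+00, -1.23143014e-06,
        1.68364172e+00, -1.03111981e-01]), 'joint_velocities': array([-0.00169586,  0.00037057, -0.0067862 ,  0.00230546, -0.00263762,
       -0.00012431]), 'joint_torque': array([ 1.63088240e-03, -3.40643728e+01, -3.02795148e+01,  7.18655437e-02,
        3.04419582e-02, -9.93775916e-05]), 'position': array([0.14059119, 0.53128496, 0.20457491]), 'tcp_rot': array([ 1.29016651e-01,  9.91642047e-01, -8.44822804e-04, -1.99400432e-04]), 'wrist_force': array([ 0.04013088,  0.31563572, -0.09062275]), 'wrist_torque': array([ 0.03131892,  0.04184781, -0.05708769]), 'gripper_force': 0.0, 'opening': 1.000910501135997}
```

View pics/scene0.png

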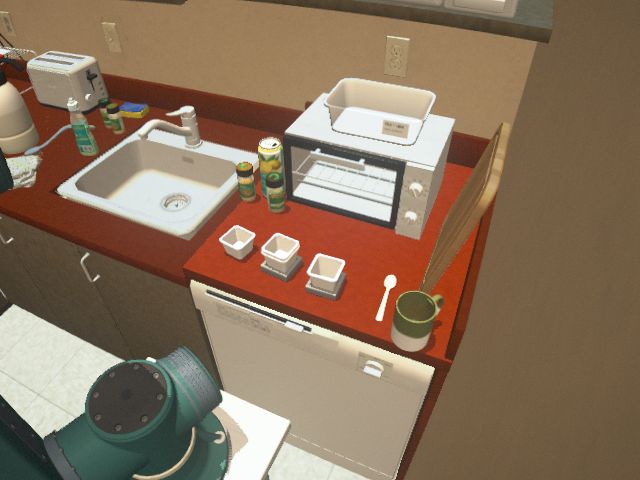

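View pics/side0.png

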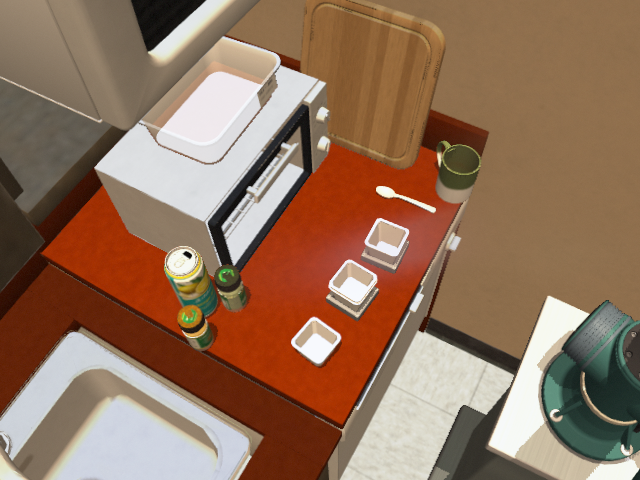

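The scene view shows the shallow tub at (237,242), the nest at (280,253) and the deep tub at (326,273). In the side view they are at (317,340), (354,282) and (387,241). The spoon and mug lie beyond the deep tub.

Run:
```python
from h import *
c=cap('side');s=cap('scene')
for n,a,b,z in(('sh',(317,340),(237,240),.044),('nest',(354,281),(281,247),.07),('deep',(387,240),(327,268),.06)):
    print(n,pt(c,a,z).round(3),pt(s,b,z).round(3))
print('spoon',pt(c,[(377,190),(435,210)],0.005).round(3),'jar',pt(c,[(228,272),(190,315)],.105).round(3),'edge',pt(c,[(345,410),(430,290)],0).round(3))
```

```text
sh [[0.481 0.147 0.044]] [[0.475 0.14  0.044]]
nest [[0.472 0.027 0.07 ]] [[0.473 0.019 0.07 ]]
deep [[ 0.46  -0.085  0.06 ]] [[ 0.464 -0.097  0.06 ]]
spoon [[ 0.544 -0.22   0.005]
 [ 0.417 -0.231  0.005]] jar [[0.664 0.133 0.105]
 [0.675 0.232 0.105]] edge [[ 0.386  0.221  0.   ]
 [ 0.352 -0.059  0.   ]]
```

View pics/wrist0.png

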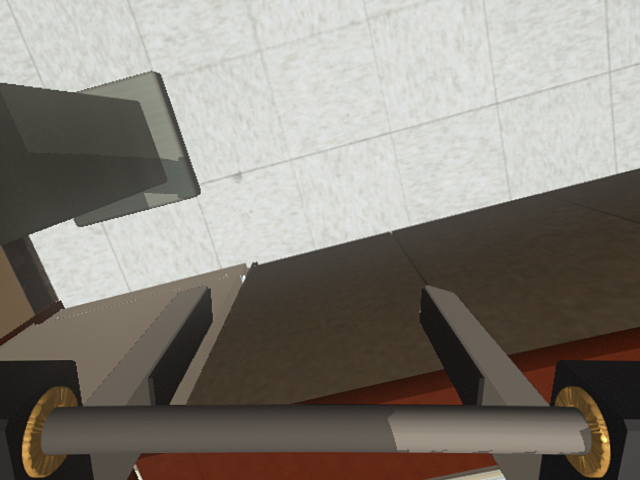

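```bash
python3 -m pendant '[{"dp":[2.2,-4.2,0.7],"angular":[0,0,0.022]},{"dp":[2.2,-4.2,0.7],"angular":[0,0,0.022]},{"dp":[2.2,-4.2,0.7],"angular":[0,0,0.022]},{"dp":[2.2,-4.2,0.7],"angular":[0,0,0.022]},{"dp":[2.2,-4.2,0.7],"angular":[0,0,0.022]},{"dp":[2.2,-4.2,0.7],"angular":[0,0,0.022]},{"dp":[2.2,-4.2,0.7],"angular":[0,0,0.022]},{"dp":[2.2,-4.2,0.7],"angular":[0,0,0.022]},{"dp":[2.2,-4.2,0.7],"angular":[0,0,0.022]},{"dp":[2.2,-4.2,0.7],"angular":[0,0,0.022]},{"dp":[2.2,-4.2,0.7],"angular":[0,0,0.022]},{"dp":[0,-3,0.7],"angular":[0,0,0.02]}]'
python3 -m pendant '[{"dp":[0,0,0],"angular":[0,0,0]},{"dp":[0,0,0],"angular":[0,0,0]}]'
python3 - <<'E'
from h import *
cap('wrist','pics/w1.png');o=robot.get_obs();print(o['position'],o['tcp_rot'])
E
```

```text
time_s: 1.75
position: [0.3834, 0.0378, 0.2892]
tcp_rot: [-0.001, 1.0, -0.0, -0.0]
wrist_force: [0.4, -0.2, -0.5]
opening: 1.002
gripper_force: 0.0
time_s: 2.0
position: [0.3826, 0.0403, 0.2893]
tcp_rot: [-0.002, 1.0, 0.0, -0.0]
wrist_force: [0.5, -0.2, 0.5]
opening: 1.0
gripper_force: 0.0
[0.38248892 0.04054097 0.28923792] [-2.09998784e-03  9.99997727e-01  3.18954914e-04 -1.86170269e-04]
```

View pics/w1.png

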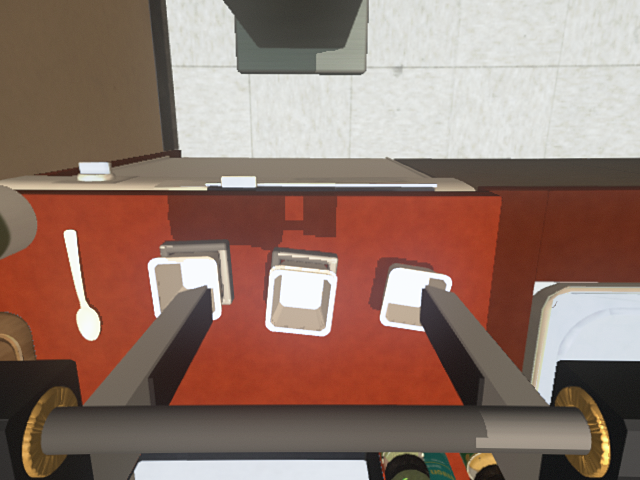

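```bash
python3 -m pendant '[{"dp":[-3,0,1.5],"angular":[0,0,0]},{"dp":[-2.5,0,1.5],"angular":[0,0,0]},{"dp":[0,0,0],"angular":[0,0,0]},{"dp":[0,0,0],"angular":[0,0,0]},{"dp":[0,0,0],"angular":[0,0,0]}]'
cat > m.py <<'E'
from h import *
def rims(f,seeds,thr=215):
    c=cap('wrist');im=c['pixels'].copy()
    m=((im.min(2)>thr)).astype(np.uint8)
    cs,_=cv2.findContours(m,cv2.RETR_EXTERNAL,cv2.CHAIN_APPROX_NONE)
    out={}
    for n,(P,w) in seeds.items():
        uv=px(c,P)[0]
        k=[q for q in cs if cv2.contourArea(cv2.convexHull(q))>500 and cv2.pointPolygonTest(cv2.convexHull(q),tuple(map(float,uv)),True)>-15]
        if not k: print(n,'none',uv);continue
        k=max(k,key=lambda q:cv2.contourArea(cv2.convexHull(q)))
        W=pt(c,k.reshape(-1,2),P[2])[:,:2]
        (cx,cy),(a,b),t=cv2.minAreaRect((W*1000).astype(np.float32))
        t=(t+45)%90-45
        print(n,'cen',round(cx,1),round(cy,1),'size',round(a,1),round(b,1),'want',w,'ang',round(np.radians(t),3))
        bx=cv2.boxPoints(((cx,cy),(a,b),t if abs(t)<=45 else t))/1000
        cv2.drawContours(im,[k],-1,(255,0,0),1)
    cv2.imwrite(f,im); return c
E
python3 - <<'E'
from m import *
rims('pics/w2.png',{'sh':((.478,.144,.044),67),'nest':((.472,.024,.07),67),'deep':((.462,-.09,.06),69)})
E
```

```text
time_s: 2.68
position: [0.328, 0.04, 0.3183]
tcp_rot: [-0.002, 1.0, 0.0, -0.001]
wrist_force: [-0.9, 0.0, -0.3]
opening: 0.999
gripper_force: 0.0
sh cen 484.5 146.9 size 66.7 66.7 want 67 ang -0.164
nest cen 474.2 25.6 size 66.3 71.5 want 67 ang -0.109
deep cen 469.6 -67.2 size 32.6 73.6 want 69 ang -0.301
```

View pics/w2.png

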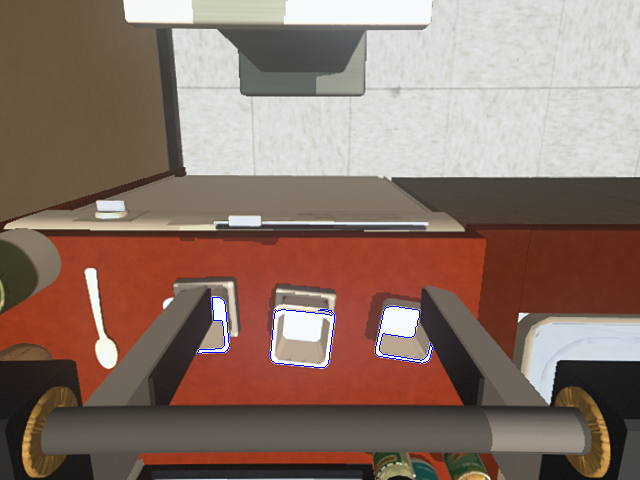

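The shallow tub and nest are well outlined, but the deep tub is cut by the left finger. I'll shift toward it, with the nest still in view.

```bash
python3 -m pendant '[{"dp":[3,-4,0],"angular":[0,0,0]},{"dp":[3,-4,-0.5],"angular":[0,0,0]},{"dp":[0,0,0],"angular":[0,0,0]},{"dp":[0,0,0],"angular":[0,0,0]},{"dp":[0,0,0],"angular":[0,0,0]}]'
python3 - <<'E'
from m import *
rims('pics/w3.png',{'nest':((.474,.025,.07),67),'deep':((.465,-.095,.06),69)},205)
E
```

```text
time_s: 3.35
position: [0.3875, -0.0395, 0.3149]
tcp_rot: [-0.002, 1.0, 0.0, 0.0]
wrist_force: [-0.2, -0.2, -0.2]
opening: 1.0
gripper_force: 0.0
nest cen 475.0 25.0 size 68.2 70.8 want 67 ang -0.108
deep cen 466.5 -91.1 size 68.1 69.7 want 69 ang 0.045
```

View pics/w3.png

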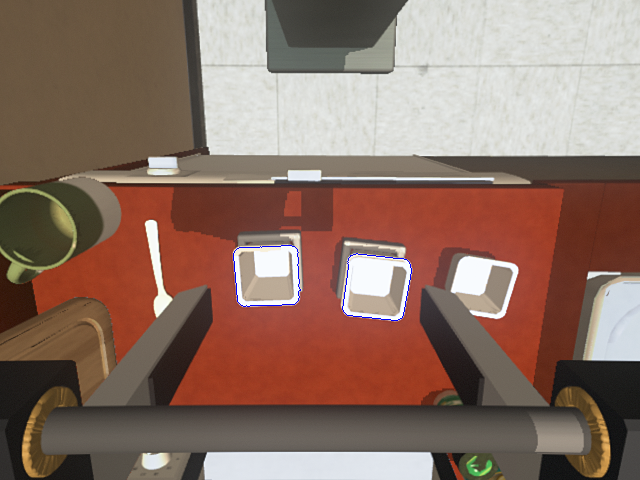

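Measured: nest (475,25) mm at −0.108 rad, deep tub (466,−91) at +0.045, shallow tub (484,147). The spacing of 116 mm and the sizes agree with what is given. I'll push the deep boot with the two fingertips along a line square to the nest.

```bash
python3 -m pendant '[{"dp":[0.8,-1.25,0],"angular":[0,0,-0.186]},{"dp":[0.8,-1.25,0],"angular":[0,0,-0.186]},{"dp":[0.8,-1.25,0],"angular":[0,0,-0.186]},{"dp":[0.8,-1.25,0],"angular":[0,0,-0.186]},{"dp":[0.8,-1.25,0],"angular":[0,0,-0.186]},{"dp":[0.8,-1.25,0],"angular":[0,0,-0.186]},{"dp":[0.8,-1.25,0],"angular":[0,0,-0.186]},{"dp":[0.8,-1.25,0],"angular":[0,0,-0.186]},{"dp":[0.8,-1.25,0],"angular":[0,0,-0.186]},{"dp":[0,0,-5],"angular":[0,0,0]},{"dp":[0,0,-5],"angular":[0,0,0]},{"dp":[0,0,0],"angular":[0,0,0]}]' 146 20
python3 -m pendant '[{"dp":[0,0,-5],"angular":[0,0,0]},{"dp":[0,0,-5],"angular":[0,0,0]},{"dp":[0,0,0],"angular":[0,0,0]},{"dp":[0,0,0],"angular":[0,0,0]}]'
```

```text
time_s: 4.9
position: [0.4566, -0.1506, 0.2095]
tcp_rot: [0.741, 0.671, -0.002, -0.005]
wrist_force: [-0.7, 0.6, 1.1]
opening: 0.425
gripper_force: 0.0
time_s: 5.4
position: [0.4621, -0.1536, 0.1186]
tcp_rot: [0.741, 0.671, 0.001, 0.003]
wrist_force: [0.2, -0.5, 0.1]
opening: 0.429
gripper_force: 0.0
```

```bash
python3 -m pendant '[{"dp":[0,0,-5],"angular":[0,0,-0.008]},{"dp":[0,0,-4],"angular":[0,0,0]},{"dp":[0,0,-1.9],"angular":[0,0,0]},{"dp":[0,0,0],"angular":[0,0,0]},{"dp":[0,0,0],"angular":[0,0,0]}]'
python3 -m pendant '[{"dp":[0.08,0.8,0],"angular":[0,0,0]},{"dp":[0.08,0.8,0],"angular":[0,0,0]},{"dp":[0.08,0.7,0],"angular":[0,0,0]},{"dp":[0.08,0.7,0],"angular":[0,0,0]},{"dp":[0.08,0.7,0],"angular":[0,0,0]},{"dp":[0,0,0],"angular":[0,0,0]}]'
```

```text
time_s: 6.02
position: [0.4624, -0.1539, 0.0088]
tcp_rot: [0.744, 0.668, 0.001, 0.003]
wrist_force: [0.9, 0.0, 0.3]
opening: 0.426
gripper_force: 0.0
time_s: 6.78
position: [0.4642, -0.115, 0.0056]
tcp_rot: [0.744, 0.668, 0.001, 0.0]
wrist_force: [-0.8, -1.8, 0.8]
opening: 0.43
gripper_force: 0.6
```

```bash
python3 -m pendant '[{"dp":[0.08,0.6,0.2],"angular":[0,0,0]},{"dp":[0.06,0.5,0],"angular":[0,0,0]},{"dp":[0.05,0.4,0],"angular":[0,0,0]},{"dp":[0,0,0],"angular":[0,0,0]}]'
python3 -m pendant '[{"dp":[0.03,0.25,0],"angular":[0,0,0]},{"dp":[0,0,0],"angular":[0,0,0]}]'
python3 -m pendant '[{"dp":[0.03,0.25,0],"angular":[0,0,0]},{"dp":[0,0,0],"angular":[0,0,0]}]'
python3 - <<'E'
from m import *
rims('pics/w4.png',{'nest':((.474,.025,.07),67),'deep':((.471,-.05,.06),69)},205)
cap('side','pics/s4.png')
E
```

```text
time_s: 7.28
position: [0.4655, -0.1, 0.0073]
tcp_rot: [0.744, 0.668, 0.0, -0.001]
wrist_force: [-0.1, -0.5, -0.5]
opening: 0.427
gripper_force: 0.0
time_s: 7.52
position: [0.466, -0.098, 0.0075]
tcp_rot: [0.744, 0.668, 0.0, -0.0]
wrist_force: [-0.0, -0.6, -0.0]
opening: 0.426
gripper_force: 0.0
time_s: 7.78
position: [0.4663, -0.0957, 0.0075]
tcp_rot: [0.744, 0.668, 0.0, 0.0]
wrist_force: [0.3, -0.9, -0.1]
opening: 0.425
gripper_force: 0.3
nest none [294.67520935 -65.02810438]
deep cen 475.3 -43.0 size 54.8 68.3 want 69 ang -0.103
```

Run:
```python
import cv2,numpy as np
a=cv2.imread('pics/w4.png');b=cv2.imread('pics/s4.png')[200:380,260:460]
b=cv2.resize(b,(400,360));a=cv2.resize(a,(400,300));cv2.imwrite('pics/c4.png',np.hstack([np.vstack([a,np.zeros((60,400,3),np.uint8)]),b]))
```

```text
(no output)
```

View pics/c4.png

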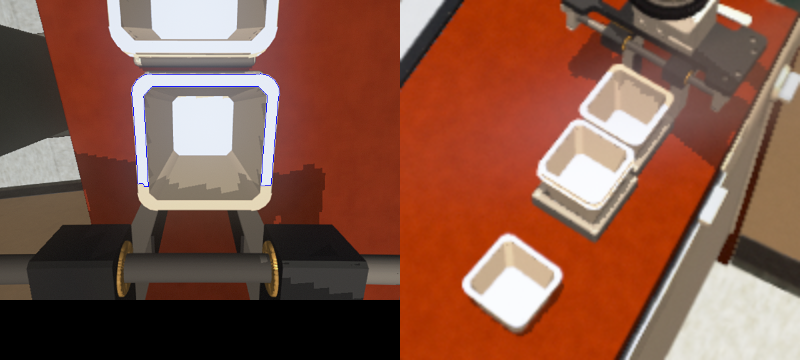

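The tub is square to the nest now (−0.103), with a small gap left between the boots in the wrist view. I'll press on in small steps and watch the force.

```bash
for i in 1; do python3 -m pendant '[{"dp":[0.02,0.2,0],"angular":[0,0,0]},{"dp":[0,0,0],"angular":[0,0,0]}]'; python3 -m pendant '[{"dp":[0.02,0.15,0],"angular":[0,0,0]},{"dp":[0,0,0],"angular":[0,0,0]}]';python3 -m pendant '[{"dp":[0.02,0.15,0],"angular":[0,0,0]},{"dp":[0,0,0],"angular":[0,0,0]}]'; done | grep -E 'pos|wrist'
```

```text
position: [0.4665, -0.0937, 0.0076]
wrist_force: [0.4, -0.6, -0.3]
position: [0.4665, -0.0935, 0.0076]
wrist_force: [-1.0, -4.9, -0.2]
position: [0.4668, -0.0927, 0.0076]
wrist_force: [-1.9, -6.9, -0.4]
```

Contact was felt at y = −0.0937, where the force rose to 5–7 N, so the boots touch. Backing off and up, then measuring the row.

```bash
python3 -m pendant '[{"dp":[-0.1,-0.7,0],"angular":[0,0,0]},{"dp":[-0.1,-1,0],"angular":[0,0,0]},{"dp":[0,0,5],"angular":[0,0,0]},{"dp":[0,0,5],"angular":[0,0,0]},{"dp":[0,0,6],"angular":[0,0,0]},{"dp":[0,0,6],"angular":[0,0,0]},{"dp":[0,2,4],"angular":[0,0,0]},{"dp":[0,0,0],"angular":[0,0,0]},{"dp":[0,0,0],"angular":[0,0,0]},{"dp":[0,0,0],"angular":[0,0,0]}]'
python3 - <<'E'
from m import *
rims('pics/w5.png',{'nest':((.474,.028,.07),67),'deep':((.471,-.047,.06),69),'sh':((.484,.147,.044),67)},205)
E
```

```text
time_s: 9.88
position: [0.464, -0.0879, 0.265]
tcp_rot: [0.744, 0.668, -0.001, -0.002]
wrist_force: [1.1, 0.0, 0.7]
opening: 0.427
gripper_force: 0.0
nest cen 477.3 25.7 size 67.9 66.8 want 67 ang -0.101
deep cen 474.9 -46.4 size 68.9 68.8 want 69 ang -0.104
sh none [310.57857367 -85.93248503]
```

View pics/w5.png

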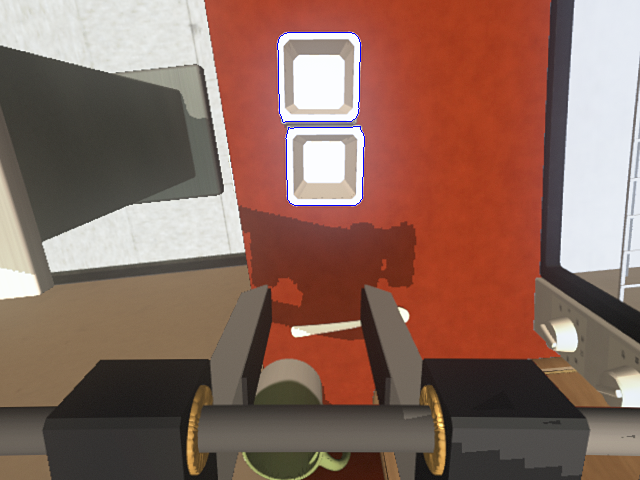

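The row is good: nest (477,26), deep (475,−46), 72 mm apart, angles within 0.003 rad. Now the shallow tub, viewed from the same relative pose so that the camera bias cancels.

```bash
python3 -m pendant '[{"dp":[0.3,5,-0.4],"angular":[0,0,-0.015]},{"dp":[0.3,5,0],"angular":[0,0,-0.015]},{"dp":[0.3,5,-0.4],"angular":[0,0,-0.015]},{"dp":[0.1,4.3,-0.4],"angular":[0,0,-0.015]},{"dp":[0,0,0],"angular":[0,0,0]},{"dp":[0,0,0],"angular":[0,0,0]},{"dp":[0,0,0],"angular":[0,0,0]}]' 0
python3 - <<'E'
from m import *
rims('pics/w6.png',{'nest':((.474,.028,.07),67),'sh':((.484,.147,.044),67)},205)
E
```

```text
time_s: 10.8
position: [0.4749, 0.104, 0.2553]
tcp_rot: [0.765, 0.645, -0.0, 0.0]
wrist_force: [0.3, 0.0, 0.3]
opening: 0.996
gripper_force: 0.0
nest cen 475.8 -5.3 size 140.4 69.3 want 67 ang -0.041
sh cen 485.0 147.2 size 66.3 66.7 want 67 ang -0.163
```

```bash
python3 -m pendant '[{"dp":[0.5,2.2,-2],"angular":[0,0,0]},{"dp":[0.5,2.1,-4],"angular":[0,0,0]},{"dp":[0,0,-5],"angular":[0,0,0]},{"dp":[0,0,-5],"angular":[0,0,0]},{"dp":[0,0,-2.5],"angular":[0,0,0]},{"dp":[0,0,0],"angular":[0,0,0]},{"dp":[0,0,0],"angular":[0,0,0]}]'
```

```text
time_s: 11.72
position: [0.4861, 0.1478, 0.0721]
tcp_rot: [0.764, 0.645, 0.001, 0.001]
wrist_force: [0.1, 0.0, 1.2]
opening: 0.999
gripper_force: 0.0
```

```bash
python3 -m pendant '[{"dp":[-0.1,0,-2],"angular":[0,0,0.005]},{"dp":[0,0,-1.8],"angular":[0,0,0]},{"dp":[0,0,0],"angular":[0,0,0]},{"dp":[0,0,0],"angular":[0,0,0]}]'
python3 -m pendant '[{"dp":[0,0,0],"angular":[0,0,0]},{"dp":[0,0,0],"angular":[0,0,0]},{"dp":[0,0,0],"angular":[0,0,0]},{"dp":[0,0,0],"angular":[0,0,0]},{"dp":[0,0,0],"angular":[0,0,0]},{"dp":[0,0,0],"angular":[0,0,0]}]' 255 12
python3 -m pendant '[{"dp":[0,0,2],"angular":[0,0,0]},{"dp":[0,0,4],"angular":[0,0,0]},{"dp":[0,0,4],"angular":[0,0,0]},{"dp":[0,0,0],"angular":[0,0,0]}]'
```

```text
time_s: 12.22
position: [0.4845, 0.1483, 0.0333]
tcp_rot: [0.762, 0.647, 0.001, 0.0]
wrist_force: [-0.4, -1.1, -0.5]
opening: 1.002
gripper_force: 0.0
time_s: 12.98
position: [0.4843, 0.1482, 0.0329]
tcp_rot: [0.762, 0.647, 0.0, 0.0]
wrist_force: [1.1, -0.3, 1.4]
opening: 0.711
gripper_force: 12.0
time_s: 13.48
position: [0.4859, 0.1487, 0.1359]
tcp_rot: [0.762, 0.647, 0.003, 0.002]
wrist_force: [0.5, 0.1, -1.4]
opening: 0.706
gripper_force: 12.0
```

```bash
python3 -m pendant '[{"dp":[-0.2,-2.5,0],"angular":[0,0,0.01]},{"dp":[-0.2,-4,0],"angular":[0,0,0.01]},{"dp":[-0.2,-4,0],"angular":[0,0,0.01]},{"dp":[-0.2,-4,0],"angular":[0,0,0.01]},{"dp":[-0.2,-3,0],"angular":[0,0,0.01]},{"dp":[-0.1,-1.9,0],"angular":[0,0,0.01]},{"dp":[0,0,0],"angular":[0,0,0]},{"dp":[0,0,0],"angular":[0,0,0]},{"dp":[0,0,0],"angular":[0,0,0]}]'
python3 - <<'E'
from m import *
cap('wrist','pics/w7.png');cap('side','pics/s7.png')
a=cv2.resize(cv2.imread('pics/w7.png'),(400,300));b=cv2.resize(cv2.imread('pics/s7.png')[150:330,280:480],(400,360))
cv2.imwrite('pics/c7.png',np.hstack([np.vstack([a,np.zeros((60,400,3),np.uint8)]),b]))
E
```

```text
time_s: 14.6
position: [0.4726, -0.0449, 0.132]
tcp_rot: [0.742, 0.67, -0.0, -0.0]
wrist_force: [-0.6, -0.4, -1.8]
opening: 0.708
gripper_force: 12.0
```

View pics/c7.png

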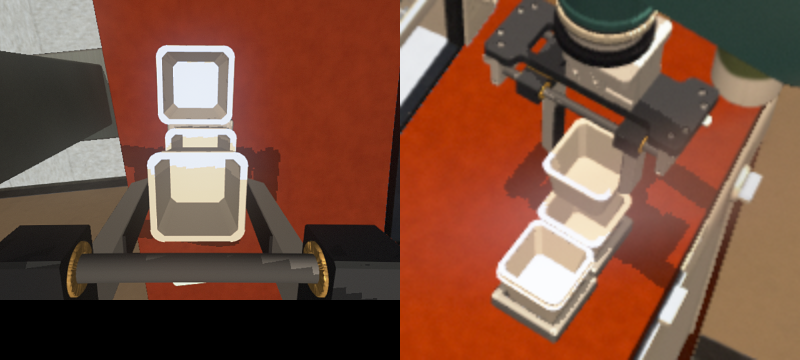

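The shallow tub is held level above the deep tub's mouth. It needs about +2 mm in x, then I lower it slowly.

```bash
python3 -m pendant '[{"dp":[0.2,0,-1],"angular":[0,0,0]},{"dp":[0,0,-1.5],"angular":[0,0,0]},{"dp":[0,0,-1.5],"angular":[0,0,0]},{"dp":[0,0,-0.5],"angular":[0,0,0]},{"dp":[0,0,0],"angular":[0,0,0]},{"dp":[0,0,0],"angular":[0,0,0]}]'
```

```text
time_s: 15.45
position: [0.4752, -0.0459, 0.088]
tcp_rot: [0.743, 0.67, 0.0, 0.0]
wrist_force: [-0.1, -0.4, -1.6]
opening: 0.708
gripper_force: 12.0
```

```bash
python3 -m pendant '[{"dp":[0,0,-0.4],"angular":[0,0,0]},{"dp":[0,0,-0.4],"angular":[0,0,0]},{"dp":[0,0,0],"angular":[0,0,0]},{"dp":[0,0,0],"angular":[0,0,0]}]'
```

```text
time_s: 15.95
position: [0.4749, -0.0458, 0.0795]
tcp_rot: [0.743, 0.67, 0.0, 0.0]
wrist_force: [-0.7, 0.1, -0.4]
opening: 0.705
gripper_force: 12.0
```

```bash
python3 -m pendant '[{"dp":[0,0,-0.35],"angular":[0,0,0]},{"dp":[0,0,-0.35],"angular":[0,0,0]},{"dp":[0,0,0],"angular":[0,0,0]},{"dp":[0,0,0],"angular":[0,0,0]}]'; python3 -m pendant '[{"dp":[0,0,-0.2],"angular":[0,0,0]},{"dp":[0,0,0],"angular":[0,0,0]},{"dp":[0,0,0],"angular":[0,0,0]}]'
```

```text
time_s: 16.45
position: [0.4749, -0.0458, 0.0725]
tcp_rot: [0.743, 0.67, 0.0, 0.0]
wrist_force: [0.5, -0.9, -0.7]
opening: 0.705
gripper_force: 12.0
time_s: 16.82
position: [0.475, -0.0459, 0.0705]
tcp_rot: [0.743, 0.67, 0.0, 0.0]
wrist_force: [1.6, -0.1, -0.8]
opening: 0.711
gripper_force: 12.0
```

```bash
python3 -m pendant '[{"dp":[0,0,-0.15],"angular":[0,0,0]},{"dp":[0,0,0],"angular":[0,0,0]},{"dp":[0,0,0],"angular":[0,0,0]}]'; python3 -m pendant '[{"dp":[0,0,-0.1],"angular":[0,0,0]},{"dp":[0,0,0],"angular":[0,0,0]},{"dp":[0,0,0],"angular":[0,0,0]}]'
```

```text
time_s: 17.2
position: [0.4751, -0.0459, 0.0692]
tcp_rot: [0.743, 0.67, 0.0, 0.0]
wrist_force: [0.8, 0.1, -0.1]
opening: 0.706
gripper_force: 12.0
time_s: 17.58
position: [0.4751, -0.0459, 0.0682]
tcp_rot: [0.743, 0.67, 0.0, 0.0]
wrist_force: [1.3, -0.5, 1.8]
opening: 0.709
gripper_force: 12.0
```

Contact felt at z ≈ 0.068, as expected. Release, rise, shut the fingers and check.

```bash
python3 -m pendant '[{"dp":[0,0,0],"angular":[0,0,0]},{"dp":[0,0,0],"angular":[0,0,0]},{"dp":[0,0,0],"angular":[0,0,0]},{"dp":[0,0,1],"angular":[0,0,0]},{"dp":[0,0,3],"angular":[0,0,0]},{"dp":[0,-2,6],"angular":[0,0,0]},{"dp":[0,-2,6],"angular":[0,0,0]},{"dp":[0,0,4],"angular":[0,0,0]},{"dp":[0,0,0],"angular":[0,0,0]},{"dp":[0,0,0],"angular":[0,0,0]},{"dp":[0,0,0],"angular":[0,0,0]}]' 0
python3 -m pendant '[{"dp":[0,0,0],"angular":[0,0,0]},{"dp":[0,0,0],"angular":[0,0,0]},{"dp":[0,0,0],"angular":[0,0,0]},{"dp":[0,0,0],"angular":[0,0,0]}]' 255 40
python3 - <<'E'
from m import *
rims('pics/w8.png',{'nest':((.477,.026,.07),67),'sh':((.475,-.046,.080),67)},205)
cap('side','pics/s8.png')
a=cv2.resize(cv2.imread('pics/w8.png'),(400,300));b=cv2.resize(cv2.imread('pics/s8.png')[150:330,280:480],(400,360))
cv2.imwrite('pics/c8.png',np.hstack([np.vstack([a,np.zeros((60,400,3),np.uint8)]),b]))
E
```

```text
time_s: 18.95
position: [0.474, -0.0849, 0.2645]
tcp_rot: [0.742, 0.67, -0.001, -0.002]
wrist_force: [-0.1, -0.0, -0.0]
opening: 1.0
gripper_force: 0.0
time_s: 19.45
position: [0.4749, -0.0853, 0.2665]
tcp_rot: [0.743, 0.67, 0.0, 0.0]
wrist_force: [-0.1, -0.0, -0.5]
opening: 0.612
gripper_force: 0.0
nest cen 477.4 25.8 size 67.8 66.9 want 67 ang -0.103
sh cen 474.8 -45.6 size 68.6 66.6 want 67 ang -0.103
```

View pics/c8.png

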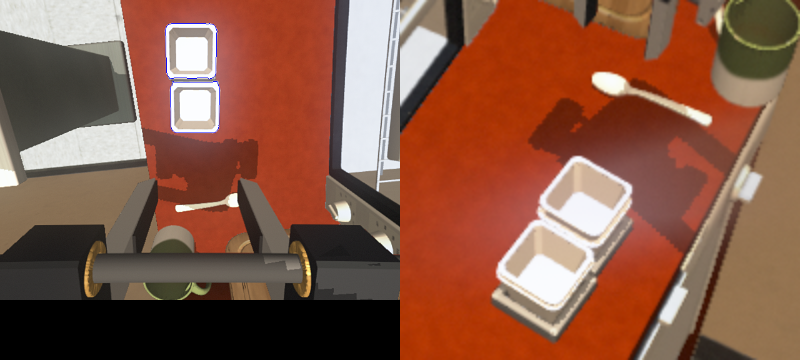

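The shallow tub sits centred: (474.8,−45.6), level and parallel. Now press with shut fingers in the middle of its floor. I expect contact at z ≈ 0.039 and will stop at ≈ 0.029.

```bash
python3 -m pendant '[{"dp":[0,2,0],"angular":[0,0,0]},{"dp":[0,1.95,-2],"angular":[0,0,0]},{"dp":[0,0,-4],"angular":[0,0,0]},{"dp":[0,0,-4],"angular":[0,0,0]},{"dp":[0,0,-2],"angular":[0,0,0]},{"dp":[0,0,0],"angular":[0,0,0]},{"dp":[0,0,0],"angular":[0,0,0]},{"dp":[0,0,0],"angular":[0,0,0]},{"dp":[0,0,0],"angular":[0,0,0]}]'
```

```text
time_s: 20.68
position: [0.4755, -0.046, 0.1477]
tcp_rot: [0.743, 0.67, 0.001, 0.001]
wrist_force: [-0.4, -0.5, -0.0]
opening: 0.004
gripper_force: 0.0
```

```bash
python3 -m pendant '[{"dp":[0,0,-3],"angular":[0,0,0]},{"dp":[0,0,-3],"angular":[0,0,0]},{"dp":[0,0,-2.5],"angular":[0,0,0]},{"dp":[0,0,-1.2],"angular":[0,0,0]},{"dp":[0,0,0],"angular":[0,0,0]},{"dp":[0,0,0],"angular":[0,0,0]},{"dp":[0,0,0],"angular":[0,0,0]}]'
```

```text
time_s: 21.55
position: [0.4758, -0.046, 0.0509]
tcp_rot: [0.743, 0.67, 0.001, 0.001]
wrist_force: [0.3, -0.6, 0.2]
opening: 0.007
gripper_force: 0.0
```

```bash
python3 -m pendant '[{"dp":[0,0,-0.6],"angular":[0,0,0]},{"dp":[0,0,-0.4],"angular":[0,0,0]},{"dp":[0,0,0],"angular":[0,0,0]},{"dp":[0,0,0],"angular":[0,0,0]}]'|grep -E 'pos|wrist'
for k in 1; do python3 -m pendant '[{"dp":[0,0,-0.15],"angular":[0,0,0]},{"dp":[0,0,0],"angular":[0,0,0]},{"dp":[0,0,0],"angular":[0,0,0]}]'
python3 -m pendant '[{"dp":[0,0,-0.15],"angular":[0,0,0]},{"dp":[0,0,0],"angular":[0,0,0]},{"dp":[0,0,0],"angular":[0,0,0]}]'
python3 -m pendant '[{"dp":[0,0,-0.15],"angular":[0,0,0]},{"dp":[0,0,0],"angular":[0,0,0]},{"dp":[0,0,0],"angular":[0,0,0]}]'; done|grep -E 'pos|wrist'
```

```text
position: [0.4748, -0.0458, 0.0395]
wrist_force: [-0.6, -0.4, -0.1]
position: [0.475, -0.0459, 0.0382]
wrist_force: [-0.3, 0.5, 0.8]
position: [0.4751, -0.0459, 0.0368]
wrist_force: [1.2, 1.3, 2.2]
position: [0.4751, -0.0459, 0.0353]
wrist_force: [0.8, 0.6, 3.7]
```

Contact near 0.0385, with the force rising steadily. Continuing in 1.5 mm steps.

```bash
for k in 1; do python3 -m pendant '[{"dp":[0,0,-0.15],"angular":[0,0,0]},{"dp":[0,0,0],"angular":[0,0,0]},{"dp":[0,0,0],"angular":[0,0,0]}]'
python3 -m pendant '[{"dp":[0,0,-0.15],"angular":[0,0,0]},{"dp":[0,0,0],"angular":[0,0,0]},{"dp":[0,0,0],"angular":[0,0,0]}]'; done|grep -E 'pos|wrist'
```

```text
position: [0.4751, -0.0459, 0.0338]
wrist_force: [0.2, 1.9, 3.3]
position: [0.4751, -0.0459, 0.0323]
wrist_force: [0.8, 0.2, 5.0]
```

```bash
for k in 1; do python3 -m pendant '[{"dp":[0,0,-0.15],"angular":[0,0,0]},{"dp":[0,0,0],"angular":[0,0,0]},{"dp":[0,0,0],"angular":[0,0,0]}]'
python3 -m pendant '[{"dp":[0,0,-0.15],"angular":[0,0,0]},{"dp":[0,0,0],"angular":[0,0,0]},{"dp":[0,0,0],"angular":[0,0,0]}]'; done|grep -E 'pos|wrist'
```

```text
position: [0.4751, -0.0459, 0.0309]
wrist_force: [0.5, -0.1, 4.7]
position: [0.4752, -0.0459, 0.0297]
wrist_force: [-0.4, -0.2, 6.3]
```

```bash
python3 -m pendant '[{"dp":[0,0,-0.1],"angular":[0,0,0]},{"dp":[0,0,0],"angular":[0,0,0]},{"dp":[0,0,0],"angular":[0,0,0]}]'|grep -E 'pos|wrist'
python3 -m pendant '[{"dp":[0,0,0.5],"angular":[0,0,0]},{"dp":[0,0,1.5],"angular":[0,0,0]},{"dp":[0,0,4],"angular":[0,0,0]},{"dp":[0,-1.4,5],"angular":[0,0,0]},{"dp":[0,-1.3,6],"angular":[0,0,0]},{"dp":[0,-1.3,6],"angular":[0,0,0]},{"dp":[0,0,1],"angular":[0,0,0]},{"dp":[0,0,0],"angular":[0,0,0]},{"dp":[0,0,0],"angular":[0,0,0]},{"dp":[0,0,0],"angular":[0,0,0]}]'
python3 - <<'E'
from m import *
rims('pics/w9.png',{'nest':((.477,.026,.07),67),'sh':((.475,-.046,.070),67)},205)
cap('side','pics/s9.png')
a=cv2.resize(cv2.imread('pics/w9.png')[0:260,200:420],(400,473));b=cv2.resize(cv2.imread('pics/s9.png')[200:330,310:440],(400,400))
cv2.imwrite('pics/c9.png',np.hstack([a,np.vstack([b,np.zeros((73,400,3),np.uint8)])]))
E
```

```text
position: [0.4753, -0.0459, 0.0289]
wrist_force: [-0.8, 0.1, 8.5]
time_s: 26.3
position: [0.474, -0.0853, 0.2658]
tcp_rot: [0.742, 0.67, -0.001, -0.002]
wrist_force: [-0.6, -0.0, -0.6]
opening: 0.009
gripper_force: 0.0
nest cen 477.5 25.8 size 67.7 67.0 want 67 ang -0.104
sh cen 475.2 -45.4 size 69.4 70.2 want 67 ang -0.107
```

View pics/c9.png

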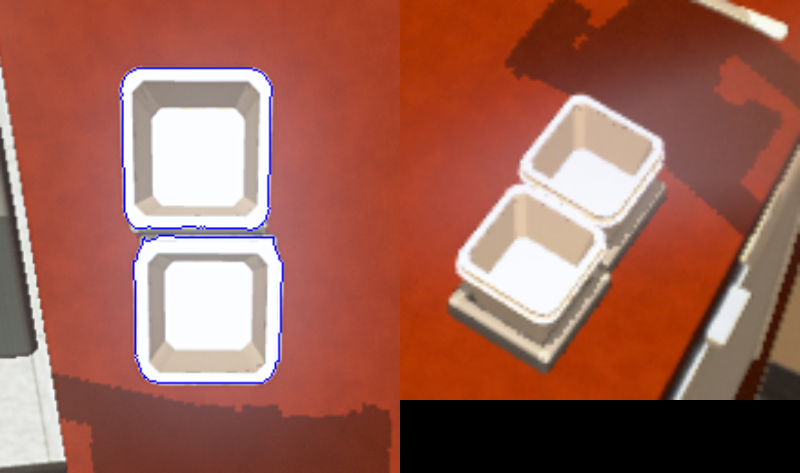

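The rims now look level with the finished nest. As a check, I'll compare the shallow tub's drop between the before and after side views with the predicted 10 mm shift.

Run:
```python
from m import *
c=cap('side');a=cv2.imread('pics/s8.png');b=cv2.imread('pics/s9.png')
P=np.array([.475,-.046,.080]);print('pred 10mm',(px(c,P-[0,0,.01])-px(c,P)).round(2), px(c,P))
u,v=px(c,P)[0].round().astype(int)
for nm,(x0,x1,y0,y1) in {'inside':(-14,14,-12,12),'top':(-16,16,-26,-4),'right':(4,26,-14,14)}.items():
    t=cv2.resize(a[v+y0:v+y1,u+x0:u+x1],None,fx=8,fy=8,interpolation=cv2.INTER_CUBIC)
    s=cv2.resize(b[v+y0-8:v+y1+8,u+x0-8:u+x1+8],None,fx=8,fy=8,interpolation=cv2.INTER_CUBIC)
    r=cv2.minMaxLoc(cv2.matchTemplate(s,t,cv2.TM_CCOEFF_NORMED));print(nm,np.array(r[3])/8-8,round(r[1],3))
```

```text
pred 10mm [[-0.29  2.84]] [[371.38267917 246.78819218]]
inside [-0.25   2.625] 0.987
top [-0.375  2.75 ] 0.987
right [-0.75  2.5 ] 0.962
```

The tub dropped about 9.5 mm, which agrees with the floor height, and the boots are together. Handing in.

```bash
python3 -c "
from rig import robot
print(robot.close_job())"
```

```text
the job is handed in; nothing more can be done
None
```

The job is handed in: the shallow tub is pressed into the deep tub to about 10 mm rim above rim, and the new nest stands square against the finished one with the boots touching, by camera and force readings; no verdict was returned.

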